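# Lock the sensor stand and set the target distance

## Robot

A 7-joint arm with a two-finger parallel gripper is mounted at the origin on the work surface. World frame = base frame: x ahead of the robot, y to its left, z up, the work surface at z = 0. Lengths are in m, angles in rad, forces in N, time in s.
With the tool pointing down it reaches from about 0.425 to 0.875 m from the base axis. Payload 9.9 kg.
Tool frame: the origin (TCP) lies midway between the tips of the shut fingers; the grasp point (between the pads) lies 19 mm behind it (arm.grip_depth is the distance from the TCP to the grasp point, in m); z points along the fingers, y is the direction in which the jaws open and shut (so a half turn about z gives the same grasp; the last joint's range is limited). The gripper opens to 85 mm and grips with 20 to 120 N. Pads are 22 mm wide; open, the fingers measure 114 mm over their backs; the gripper's body (76 mm by 85 mm) begins 54 mm behind the grasp point. The pads swing forward as they close: fully open they stand 13 mm farther back than shut.
Start: joints at [1.085, 0.576, 0.025, 1.437, -0.015, 1.129, -0.057], TCP at [0.264, -0.621, 0.231] pointing down, gripper open.
Joint ranges: [-2.76, 2.76], [-0.34, 2.15], [-1.52, 1.57], [0.19, 2.46], [-1.09, 4.23], [0.17, 1.99], [-2.82, 2.82]. Speed limits (rad/s): [2.22, 2.22, 3.01, 3.01, 3.14, 3.14, 3.14].

## Interface

Orientations are given as a rotation vector (axis times angle).
In Python, from rig import arm gives the robot as it stands.
- The arm moves only by the tool apply_moves, never from a script. Its arguments are lists of equal length, an entry for each row: "slide": the shift along the tool's x, y, z in cm, a list of three; "yaw": the turn about the tool's z in degrees. In form: {"slide": [[x, y, z], ...], "yaw": [yaw, ...]}. A call has 1 to 8 rows; each row shifts and turns the commanded pose from where the row before left it, along the tool's axes as they then stand; what a row does not reach is not made up. A row lasts 1/10 s, in which the tool goes at most 50 mm and 8.59 degrees, less where a joint would pass 70% of its speed; a pose out of reach is approached as far as the arm can. A call is refused whole if a number of a shift passes 5 or a number of a turn 8.59, either way. A call with a gripper value outside its range is refused whole. "gripper" is the finger opening in cm, from 0 to 8.54, set as the call begins (left out, the last holds). The fingers move at their own pace and stop on an object; "squeeze" is the grip in N (left out, the last holds). Time passes only in rows, so rows that do not move let the fingers close. It gives the time, the measured TCP pose, the force and the opening at its end, in the units of the state.
- arm.get_state(): the state, without advancing time (a new reading comes with each control period).
- arm.get_image(name): name is "scene" or "top" or "wrist"; returns a dict with "img" (480x640x3 uint8, red, green, blue), "intrinsics" (3x3 intrinsics, pixels), "dist_coeffs" ([k1, k2, p1, p2, k3] as OpenCV has them; the pictures are not rectified), "R" (3x3) and "t" (3): a world point X has camera coordinates R X + t. Camera axes: x right, y down, z forward; pixel columns grow to the right and rows downward; lengths in m; the calibration is good to about 2 mm. A picture is of the moment at which its call begins. There is no depth.
- arm.sign_off(): hands the job in, once; it reports no verdict.
Trained networks look in a picture, given as the dict that the camera call returned (one of the last four; its "shot" number tells which), for a name from the list of things; names that differ only in an ending like _2 or _b are one class to them, and where a whole thing is asked for, a point or a joint stands for the part that bears it (a point fixed in the world has none). Each returns a list of dicts, best first, with "p" (0 to 1); they miss things now and then, are a little off and sometimes report something else, mostly with a low value. They report only what shows in the picture. A call takes as long as a camera call. They do not tell look-alikes from the thing itself.
- arm.recognise(picture, query): "bbox" ([left, top, right, bottom] in pixels, round what is visible of it).
- arm.mark_of(picture, query): "pixel" ([column, row] in pixels: a listed point, or the origin of a listed thing).
The state is a dict: "clock": time; "joint_pos": joint angles; "joint_vel": joint speeds; "joint_efforts": joint torques, N m; "tool_pos": TCP position; "tool_rot": TCP orientation; "wrist_force": force on the tool from outside, world axes, zero at the start; "ft_torque": the same for the moment, N m; "width": finger opening in m.
Only numpy, scipy, OpenCV 4.12 (cv2) and the standard library are available. Lean on these libraries where they do the work, as an engineer would, in place of code of your own. Each camera call takes 0.05 s, during which the arm holds its last target. There are 200 camera calls.

## Task

Get the range-sensor calibration rig ready. First lock the sensor stand: turn its wing knob clockwise until you feel the turning torque dip at the hidden notch, and there push the knob fully down so that it stays down. Then crank the handwheel of the target stage until the pointer of the white target stands at the line on the steel mark clip, and let go.

Things in the scene. Friction and masses are not known exactly. Their poses are not given: they have to be found in the camera images.
- lock_stand: The fixed sensor stand: a square aluminium plate (130 x 130 x 8 mm) carrying a round aluminium housing (84 mm diameter, top 55 mm above the bench), small two-eyed sensors on two sides and a black wing knob on top. Origin: on the bench, on the knob's vertical axis; z up. The housing hides a collar with one notch.
- knob_center (a point): Centre of the grip bar of the black wing knob, on its turning axis, 92 mm above the bench while the knob is up. The bar is 64 mm long (this point's x axis), 16 mm thick (its y) and 42 mm tall (21 mm below to 21 mm above this point); a 50 mm round skirt lies directly under it.
- lock_spindle (a joint): Turn of the wing knob, rad, clockwise seen from above; hard stops at 0 and 3.0; starts at 0 to 0.4. The hidden notch is somewhere from 0.9 to 2.3; nothing shows where. Drag is about 0.2 N m; a spring follower pulls the knob towards the notch with some 0.17 N m from 15 degrees either side, so the turning torque dips to about zero before the notch and rises to nearly 0.4 N m beyond it.
- lock_press (a joint): How far the wing knob is pushed down, m: 0 up (start), 0.008 fully down and locked. It slides against 6 N of friction, has no return spring and stays where it is left. It goes down only within about 5 degrees of the notch; elsewhere a pin blocks it after about 3 mm. Once down, it cannot turn.
- stage: The fixed target stage: an aluminium base 100 mm (x) by 330 mm (y), 30 mm high, with a black handwheel near its -y end and a white target plate (110 mm wide, 6 mm thick, top 107 mm above the bench) on a carriage that slides along y. Origin: on the bench under the middle of the base. A white scale is on its +x side.
- wheel_center (a point): Centre of the handwheel's top face (black disc, 100 mm diameter, top 60 mm above the bench), on its fixed vertical axis. Clockwise (seen from above) moves the target along the stage's +y, away from the wheel, 30 mm a turn; counter-clockwise brings it back. It drags with about 0.1 N m and stays where it is left.
- crank_center (a point): Centre of the upright steel crank handle on the handwheel: a cylinder 20 mm in diameter, 46 mm tall (64 to 110 mm above the bench), its axis 38 mm from the wheel's axis; this point is 87 mm above the bench. The handle spins freely on its own pin, so it can be gripped and carried round the circle without turning the hand.
- pointer (a point): Lower tip of the steel pointer (4 mm wide) on the +x side of the target's carriage, 35 mm above the bench; it moves with the target along the stage's y axis (85 mm of travel in all).
- mark (a point): Middle of the black line on top of the steel mark clip (16 x 16 mm, 30 mm high), fixed on the scale side of the stage, 20 to 52 mm further along the stage's +y than the pointer at the start. The job is done when the pointer and this line have the same y in the stage's frame.
There are look-alikes about, which are no part of the job. Of the things shaped like the part that bears mark, the bare steel one is meant. Leave any purple look-alike of the lock_stand alone.

How it is judged:
On the way, in this order (a step that is already met when the one before it is completed fails the run):
1. the wing knob is pushed down at its notch (at least 6 of 8 mm) (value of joint lock_press above 0.006 m), for 0.2 s.
2. the pointer stands at the mark line within 3 mm (y of pointer in the frame of mark between -0.003 and 0.003 m), for 0.2 s.
At the end, for the whole second after the job is handed in: The wing knob is down in its notch (at least 6 of its 8 mm) and the target's pointer stands within 3 mm of the line on the mark clip, measured along the stage; the crank is released (all of step 2 and value of joint lock_press above 0.006 m); the robot touches nothing.
It also fails if it takes over 72 s, if anything falls off the work surface, if the arm or the gripper's body presses on something with over 40 N, if the wrist force passes 120 N, or if a joint passes its speed limit or range.

## Working session

There is one attempt and no reset: what is moved stays moved. The work goes in short steps, Python scripts to look and compute and a tool call to move; the robot and the scene stay as the last step left them, time stands still between calls to the robot, and variables do not carry over. Pictures are saved under pics/ and viewed, about 8 in all and at most 12, crops included, and the job is handed in when it is done.

Besides the shell and the picture viewer there is one more tool, called after "Call:" by a JSON object that holds its "method" and its "body". apply_moves: Moves the arm, as the interface text tells. Its arguments: {"type":"object","properties":{"slide":{"type":"array"},"yaw":{"type":"array"},"gripper":{"type":"number"},"squeeze":{"type":"number"}},"required":["slide","yaw"]}

```bash
mkdir -p pics; ls
cat > h.py <<'E'
import numpy as np,cv2
from rig import arm
from scipy.spatial.transform import Rotation as Ro
def ray(P,px):
    u=cv2.undistortPoints(np.array([[px]],float),np.array(P["intrinsics"]),np.array(P["dist_coeffs"]))[0,0]
    R=np.array(P["R"]);t=np.array(P["t"])
    return -R.T@t, R.T@np.array([u[0],u[1],1.])
def at(P,px,z):
    c,d=ray(P,px); return c+d*(z-c[2])/d[2]
def proj(P,X):
    r=cv2.projectPoints(np.atleast_2d(np.array(X,float)),cv2.Rodrigues(np.array(P["R"]))[0],np.array(P["t"],float),np.array(P["intrinsics"]),np.array(P["dist_coeffs"]))[0]
    return r[:,0]
def save(P,n,box=None,s=1):
    im=P["img"][...,::-1]
    if box: im=im[box[1]:box[3],box[0]:box[2]]
    cv2.imwrite("pics/"+n,cv2.resize(im,None,fx=s,fy=s,interpolation=cv2.INTER_CUBIC))
E
python3 - <<'E'
from h import *
Z=dict(lock_stand=0,knob_center=.092,stage=0,wheel_center=.06,crank_center=.087,pointer=.035,mark=.03)
for n in("top","scene"):
    P=arm.get_image(n); save(P,n+"0.png")
    print(n,"cam",np.round(ray(P,[320,240])[0],3))
    for q,z in Z.items():
        for r in arm.mark_of(P,q):
            if r["p"]>.15: print(q,round(r["p"],2),np.round(r["pixel"],1),np.round(at(P,r["pixel"],z),4))
s=arm.get_state();print(s["clock"],s["tool_rot"],s["wrist_force"])
E
```

```text
pics
top cam [0.48  0.007 0.833]
lock_stand 0.8 [436.9 325.2] [ 0.3786 -0.2163  0.    ]
lock_stand 0.6 [224.6 252. ] [0.5213 0.1765 0.    ]
knob_center 0.83 [455.2 334.3] [ 0.3739 -0.2222  0.092 ]
knob_center 0.61 [211.8 247.3] [0.5249 0.179  0.092 ]
stage 0.62 [404.9 220.1] [ 0.5758 -0.1613  0.    ]
wheel_center 0.64 [471.2 217.4] [ 0.5722 -0.2672  0.06  ]
crank_center 0.92 [496.2 228.6] [ 0.5494 -0.3005  0.087 ]
pointer 0.67 [386.9 182.4] [ 0.6408 -0.1236  0.035 ]
mark 0.45 [368.7 180.9] [ 0.6449 -0.0913  0.03  ]
mark 0.38 [327.  278.4] [ 0.4698 -0.0125  0.03  ]
scene cam [0.883 0.111 0.729]
lock_stand 0.65 [426.2 296.7] [0.528  0.1815 0.    ]
lock_stand 0.63 [234.7 167.3] [ 0.3778 -0.2194  0.    ]
knob_center 0.96 [438.9 268.6] [0.5229 0.1814 0.092 ]
knob_center 0.82 [225.7 131.7] [ 0.3738 -0.2233  0.092 ]
stage 0.87 [219.9 264.5] [ 0.5774 -0.1618 -0.    ]
wheel_center 0.62 [157.4 226.4] [ 0.5701 -0.2631  0.06  ]
wheel_center 0.4 [247.3 308.1] [ 0.6564 -0.0717  0.06  ]
crank_center 0.81 [136.6 207.4] [ 0.561  -0.2957  0.087 ]
crank_center 0.68 [222.9 296. ] [ 0.6591 -0.1046  0.087 ]
pointer 0.76 [218.2 295.1] [ 0.6418 -0.1295  0.035 ]
mark 0.75 [325.8 227.1] [ 0.4694 -0.0091  0.03  ]
mark 0.54 [248.2 308.1] [ 0.6458 -0.0786  0.03  ]
0.8 [3.07835068e+00 6.26958508e-01 5.79487852e-05] [ 0.02960011  0.56000887 -0.12024666]
```

View pics/top0.png

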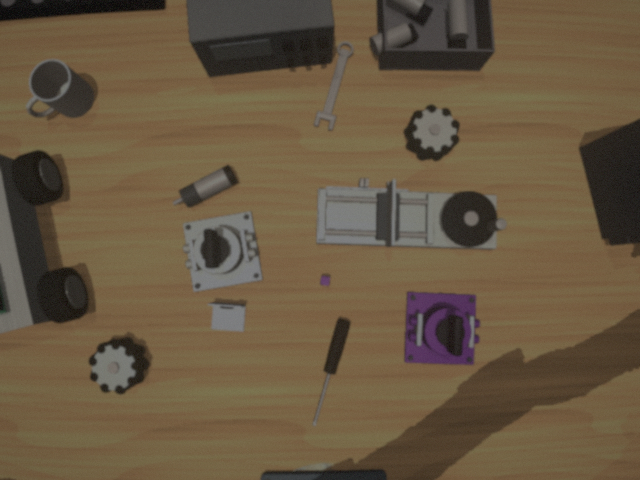

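View pics/scene0.png

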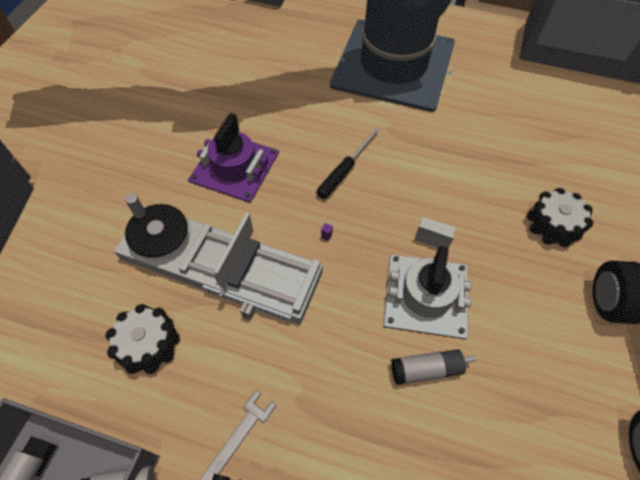

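Run:
```python
from h import *
P=arm.get_image("top");S=arm.get_image("scene")
a=cv2.resize(P["img"][200:300,170:280],None,fx=3.6,fy=3.6,interpolation=cv2.INTER_CUBIC)
b=cv2.resize(S["img"][235:345,375:485],None,fx=3.6,fy=3.6,interpolation=cv2.INTER_CUBIC)
h=min(a.shape[0],b.shape[0]);cv2.imwrite("pics/knob.png",np.hstack([a[:h],b[:h]])[...,::-1])
print(a.shape,b.shape)
a=cv2.resize(P["img"][160:260,310:510],None,fx=4,fy=4,interpolation=cv2.INTER_CUBIC)
cv2.imwrite("pics/stage.png",a[...,::-1])
print(arm.recognise(P,"knob_center")[:3])
```

```text
(360, 396, 3) (396, 396, 3)
[{'bbox': [437.1, 315.1, 466.0, 355.1], 'p': 0.85}, {'bbox': [202.3, 226.4, 229.8, 268.6], 'p': 0.8}]
```

View pics/knob.png

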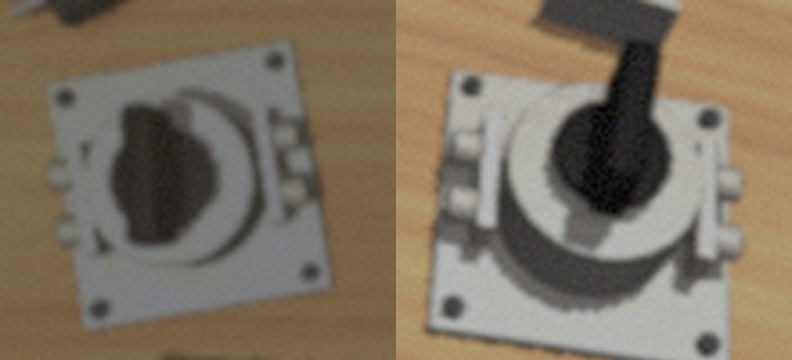

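View pics/stage.png

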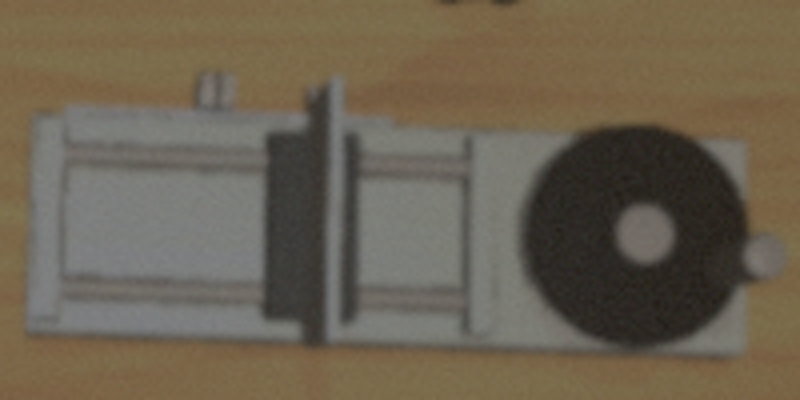

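```bash
cat > fit.py <<'E'
from h import *
from scipy.optimize import differential_evolution
def sil(P,x,y,a,dz=0):
    m=np.zeros((480,640),np.uint8)
    c,s=np.cos(a),np.sin(a)
    B=[[x+c*u-s*v,y+s*u+c*v,z+dz] for u in(-.032,.032) for v in(-.008,.008) for z in(.071,.113)]
    th=np.linspace(0,6.28,24);D=[[x+.025*np.cos(t),y+.025*np.sin(t),z+dz] for t in th for z in(.058,.071)]
    for Q in(B,D):
        h=cv2.convexHull(proj(P,Q).astype(np.float32))
        cv2.fillConvexPoly(m,np.round(h*8).astype(np.int32),1,shift=3)
    return m>0
def knob(views,x0,y0,r=.02,dz=0,thr=75):
    M=[]
    for P in views:
        u,v=proj(P,[x0,y0,.085])[0].astype(int); g=P["img"].max(2)
        g=cv2.GaussianBlur(g,(3,3),0);w=np.zeros_like(g,bool);k=38 if P.get("k") is None else P["k"]
        w[v-k:v+k,u-k:u+k]=1; d=(g<thr)&w
        n,l,s,c=cv2.connectedComponentsWithStats(d.astype(np.uint8));i=1+np.argmax(s[1:,4]);M.append(l==i)
    def f(p):
        return -sum((sil(P,*p,dz)&m).sum()/(sil(P,*p,dz)|m).sum() for P,m in zip(views,M))
    R=differential_evolution(f,[(x0-r,x0+r),(y0-r,y0+r),(-.2,3.14)],seed=1,maxiter=60,popsize=12,polish=False)
    return R.x,R.fun,[m.sum() for m in M]
E
python3 - <<'E'
from fit import *
P=arm.get_image("top");S=arm.get_image("scene")
for thr in(65,80):
    for V in([P,S],[P],[S]): print(thr,knob(V,.524,.18,thr=thr))
# crank
A=[];b=[]
for I,px in((P,[501.25,223.75]),(S,arm.mark_of(S,"crank_center")[0]["pixel"])): print(px,at(I,px,.11),at(I,px,.087))
for I,px in((P,[363.75,182.75]),): print("mark",at(I,px,.03))
print("stage R", proj(P,[[.5776,-.1615,0]]))
s=arm.get_state();print(s["tool_pos"],Ro.from_rotvec(s["tool_rot"]).as_matrix().round(3))
E
```

```text
65 (array([0.52447235, 0.17842879, 3.10244792]), np.float64(-1.562019854009518), [np.int64(738), np.int64(950)])
65 (array([0.52208633, 0.17801542, 3.13741472]), np.float64(-0.7909967845659164), [np.int64(738)])
65 (array([ 0.52535269,  0.17725431, -0.12764611]), np.float64(-0.7875), [np.int64(950)])
80 (array([0.52461389, 0.17868576, 0.02735337]), np.float64(-1.5476133301497423), [np.int64(834), np.int64(1349)])
80 (array([ 0.52380446,  0.17969417, -0.0008283 ]), np.float64(-0.8832271762208068), [np.int64(834)])
80 (array([0.52236463, 0.17973091, 0.08577688]), np.float64(-0.6778783958602846), [np.int64(1349)])
[501.25, 223.75] [ 0.5551801  -0.29998353  0.11      ] [ 0.55756204 -0.30973956  0.087     ]
[134.0, 204.8] [ 0.56946046 -0.28727906  0.11      ] [ 0.55781137 -0.30206547  0.087     ]
mark [ 0.64161648 -0.08221355  0.03      ]
stage R [[404.97017077 219.16131662]]
[ 0.2639715  -0.62123874  0.23127219] [[ 0.92   0.391 -0.   ]
 [ 0.391 -0.92   0.   ]
 [-0.    -0.    -1.   ]]
```

```bash
cat > plan.py <<'E'
from h import *
def st():
    s=arm.get_state();R=Ro.from_rotvec(s["tool_rot"]).as_matrix()
    h=np.degrees(np.arctan2(R[1,0],R[0,0]));return s,np.array(s["tool_pos"]),h,R
def rows(p,h,q,hq,n,dp=1):
    """n equal world steps p->q, heading h->hq (deg); yaw = -dheading"""
    S=[];Y=[];d=(np.array(q)-p)/n*100;y=round(-(hq-h)/n,2)
    for i in range(n):
        a=np.radians(h);S.append([round(float(v),2) for v in(np.cos(a)*d[0]+np.sin(a)*d[1],np.sin(a)*d[0]-np.cos(a)*d[1],-d[2])]);Y.append(y);h-=y
    print(S,Y,sep="\n");return h
def show():
    s,p,h,R=st();print(round(s["clock"],2),p.round(4),"h",round(h,1),"j",np.round(s["joint_pos"],2),"F",np.round(s["wrist_force"],1),"T",np.round(s["ft_torque"],2),"w",round(s["width"],4))
E
python3 - <<'E'
from plan import *
show();s,p,h,R=st()
v=[.46,-.25,.231]
h1=rows(p,h,v,h+80,12);rows(v,h1,[.524,.179,.2],180,12)
E
```

```text
1.1 [ 0.264  -0.6212  0.2313] h 23.0 j [ 1.09  0.58  0.02  1.44 -0.02  1.13 -0.06] F [-0.5 -0.7  0.2] T [-0.01  0.03  0.03] w 0.0858
[[2.71, -2.21, 0.0], [2.95, -1.88, 0.0], [3.15, -1.52, 0.0], [3.31, -1.15, 0.0], [3.42, -0.76, 0.0], [3.48, -0.35, 0.0], [3.5, 0.05, 0.0], [3.47, 0.46, 0.0], [3.39, 0.86, 0.0], [3.27, 1.25, 0.0], [3.1, 1.62, 0.0], [2.89, 1.97, 0.0]]
[np.float64(-6.67), np.float64(-6.67), np.float64(-6.67), np.float64(-6.67), np.float64(-6.67), np.float64(-6.67), np.float64(-6.67), np.float64(-6.67), np.float64(-6.67), np.float64(-6.67), np.float64(-6.67), np.float64(-6.67)]
[[3.36, 1.33, 0.26], [3.19, 1.69, 0.26], [2.98, 2.04, 0.26], [2.74, 2.36, 0.26], [2.46, 2.65, 0.26], [2.15, 2.91, 0.26], [1.81, 3.13, 0.26], [1.45, 3.31, 0.26], [1.07, 3.45, 0.26], [0.68, 3.55, 0.26], [0.27, 3.6, 0.26], [-0.13, 3.61, 0.26]]
[np.float64(-6.41), np.float64(-6.41), np.float64(-6.41), np.float64(-6.41), np.float64(-6.41), np.float64(-6.41), np.float64(-6.41), np.float64(-6.41), np.float64(-6.41), np.float64(-6.41), np.float64(-6.41), np.float64(-6.41)]
```

Call:
{"method": "apply_moves", "body": {"slide": [[2.7,-2.2,0],[2.9,-1.9,0],[3.1,-1.5,0],[3.3,-1.1,0],[3.4,-0.8,0],[3.5,-0.3,0],[3.5,0,0],[3.5,0.5,0]], "yaw": [-6.7,-6.7,-6.7,-6.7,-6.7,-6.7,-6.7,-6.7]}}

```text
clock: 1.9
tool_pos: [0.3941, -0.3729, 0.2316]
tool_rot: [2.46, 1.953, -0.0]
wrist_force: [0.0, -1.5, 0.5]
width: 0.0853
```

Call:
{"method": "apply_moves", "body": {"slide": [[3.4,0.9,0],[3.3,1.2,0],[3.1,1.6,0],[2.9,2,0],[3.3,1.3,0.3],[3.2,1.7,0.3],[3.0,2.0,0.3],[2.7,2.4,0.3]], "yaw": [-6.7,-6.7,-6.7,-6.7,-6.4,-6.4,-6.4,-6.4]}}

```text
clock: 2.7
tool_pos: [0.479, -0.1059, 0.2194]
tool_rot: [1.346, 2.838, -0.0]
wrist_force: [0.4, -0.4, -0.0]
width: 0.0854
```

Call:
{"method": "apply_moves", "body": {"slide": [[2.5,2.6,0.2],[2.1,2.9,0.2],[1.8,3.1,0.2],[1.4,3.3,0.3],[1.1,3.4,0.3],[0.7,3.5,0.3],[0.3,3.6,0.2],[-0.1,3.6,0.3]], "yaw": [-6.4,-6.4,-6.4,-6.4,-6.4,-6.4,-6.4,-6.4]}}

```text
clock: 3.5
tool_pos: [0.5189, 0.1785, 0.1994]
tool_rot: [-0.012, 3.141, -0.0]
wrist_force: [-0.3, -0.4, 0.7]
width: 0.0856
```

Run:
```python
from plan import *
W=arm.get_image("wrist");save(W,"w1.png");show()
print(arm.mark_of(W,"knob_center"))
for r in arm.mark_of(W,"knob_center")[:2]:print(at(W,r["pixel"],.092))
s,p,h,R=st();rows(p,h,[.524,.179,.15],180,3)
```

```text
3.55 [0.5186 0.1855 0.1996] h -178.8 j [ 0.1   0.51 -0.8   1.8   0.42  1.01  0.73] F [0.5 4.8 0.7] T [ 0.36 -0.03 -0.01] w 0.0854
[{'pixel': [323.0, 244.2], 'p': 0.57}]
[0.52269743 0.17876552 0.092     ]
[[-0.19, -0.03, 1.64], [0.12, -0.15, 1.64], [0.07, 0.18, 1.64]]
[np.float64(-119.85), np.float64(-119.85), np.float64(-119.85)]
```

View pics/w1.png

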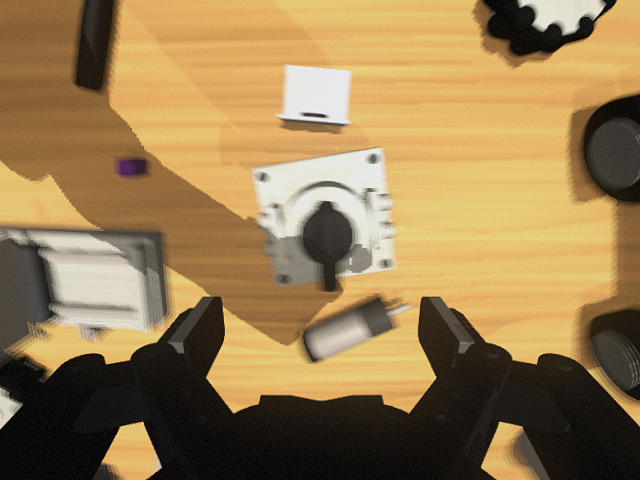

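Call:
{"method": "apply_moves", "body": {"slide": [[-0.4,0,2],[0,0,3],[0,0,3],[0,0,2],[0,0,0],[0,0,0]], "yaw": [0,0,0,0,0,0]}}

```text
clock: 4.25
tool_pos: [0.5228, 0.1765, 0.0998]
tool_rot: [0.004, -3.141, 0.001]
wrist_force: [-0.2, -0.5, 0.8]
width: 0.0855
```

Run:
```python
from plan import *
show()
W=arm.get_image("wrist");show()
for r in arm.mark_of(W,"knob_center")[:2]:print(r,at(W,r["pixel"],.092))
```

```text
4.25 [0.5228 0.1765 0.0998] h -179.9 j [ 0.05  0.63 -0.71  1.9   0.55  0.81  0.61] F [-0.2 -0.5  0.8] T [0.04 0.03 0.03] w 0.0855
4.3 [0.5231 0.1769 0.1004] h -179.8 j [ 0.05  0.63 -0.71  1.9   0.55  0.81  0.61] F [-0.1  0.1  0.7] T [0.02 0.01 0.01] w 0.0853
{'pixel': [330.9, 295.5], 'p': 0.63} [0.52257223 0.17996778 0.092     ]
```

Call:
{"method": "apply_moves", "body": {"slide": [[0,0.2,1.1],[0,0,1.1],[0,0,0]], "yaw": [0,0,0]}}

```text
clock: 4.65
tool_pos: [0.5218, 0.1787, 0.0759]
tool_rot: [0.006, -3.14, 0.001]
wrist_force: [-0.7, -0.1, 0.7]
width: 0.0854
```

Call:
{"method": "apply_moves", "body": {"slide": [[0,0,0],[0,0,0],[0,0,0],[0,0,0],[0,0,0],[0,0,0]], "yaw": [0,0,0,0,0,0], "gripper": 0, "squeeze": 70}}

```text
clock: 5.25
tool_pos: [0.5227, 0.1801, 0.0777]
tool_rot: [-0.007, 3.141, 0.002]
wrist_force: [-0.9, 3.8, 2.0]
width: 0.0152
```

Run:
```python
from plan import *
show()
```

```text
5.25 [0.5227 0.1801 0.0777] h -179.7 j [ 0.02  0.66 -0.68  1.92  0.59  0.77  0.58] F [-0.9  3.8  2. ] T [ 0.54  0.22 -0.01] w 0.0152
```

Call:
{"method": "apply_moves", "body": {"slide": [[0,0,0],[0,0,0]], "yaw": [3,3]}}

```text
clock: 5.45
tool_pos: [0.5226, 0.1803, 0.0777]
tool_rot: [0.159, 3.137, 0.002]
wrist_force: [-0.1, 4.1, 2.7]
width: 0.015
```

```bash
python3 -c "
from plan import *
show()"
```

```text
5.45 [0.5226 0.1803 0.0777] h 174.2 j [ 0.01  0.65 -0.65  1.92  0.56  0.76  0.5 ] F [-0.1  4.1  2.7] T [0.61 0.21 0.37] w 0.015
```

Call:
{"method": "apply_moves", "body": {"slide": [[0,0,0],[0,0,0]], "yaw": [3,3]}}

```text
clock: 5.65
tool_pos: [0.5226, 0.1804, 0.0777]
tool_rot: [0.323, 3.124, 0.002]
wrist_force: [-0.4, 3.6, 3.2]
width: 0.0152
```

```bash
python3 -c "
from plan import *
show()"
```

```text
5.65 [0.5226 0.1804 0.0777] h 168.2 j [-0.01  0.64 -0.62  1.92  0.54  0.75  0.41] F [-0.4  3.6  3.2] T [0.61 0.18 0.38] w 0.0152
```

Call:
{"method": "apply_moves", "body": {"slide": [[0,0,0],[0,0,0]], "yaw": [3,3]}}

```text
clock: 5.85
tool_pos: [0.5227, 0.1805, 0.0777]
tool_rot: [0.486, 3.103, 0.003]
wrist_force: [0.5, 3.5, 1.0]
width: 0.0154
```

```bash
python3 -c "
from plan import *
show()"
```

```text
5.85 [0.5227 0.1805 0.0777] h 162.2 j [-0.03  0.64 -0.6   1.92  0.52  0.74  0.33] F [0.5 3.5 1. ] T [0.67 0.19 0.3 ] w 0.0154
```

Call:
{"method": "apply_moves", "body": {"slide": [[0,0,0],[0,0,0]], "yaw": [3,3]}}

```text
clock: 6.05
tool_pos: [0.5227, 0.1805, 0.0777]
tool_rot: [0.648, 3.073, 0.003]
wrist_force: [-0.7, 3.9, 0.8]
width: 0.015
```

```bash
python3 -c "
from plan import *
show()"
```

```text
6.05 [0.5227 0.1805 0.0777] h 156.2 j [-0.05  0.63 -0.57  1.93  0.5   0.73  0.25] F [-0.7  3.9  0.8] T [0.67 0.16 0.39] w 0.015
```

Call:
{"method": "apply_moves", "body": {"slide": [[0,0,0],[0,0,0]], "yaw": [3,3]}}

```text
clock: 6.25
tool_pos: [0.5227, 0.1806, 0.0777]
tool_rot: [0.808, 3.035, 0.003]
wrist_force: [0.6, 3.9, 1.3]
width: 0.015
```

```bash
python3 -c "
from plan import *
show()"
```

```text
6.25 [0.5227 0.1806 0.0777] h 150.2 j [-0.07  0.63 -0.54  1.93  0.47  0.72  0.17] F [0.6 3.9 1.3] T [0.72 0.16 0.34] w 0.015
```

Call:
{"method": "apply_moves", "body": {"slide": [[0,0,0],[0,0,0]], "yaw": [3,3]}}

```text
clock: 6.45
tool_pos: [0.5228, 0.1806, 0.0777]
tool_rot: [0.966, 2.989, 0.003]
wrist_force: [0.2, 4.4, 0.9]
width: 0.015
```

```bash
python3 -c "
from plan import *
show()"
```

```text
6.45 [0.5228 0.1806 0.0777] h 144.2 j [-0.08  0.62 -0.51  1.93  0.45  0.71  0.09] F [0.2 4.4 0.9] T [0.76 0.23 0.29] w 0.015
```

Call:
{"method": "apply_moves", "body": {"slide": [[0,0,0],[0,0,0]], "yaw": [3,3]}}

```text
clock: 6.65
tool_pos: [0.5228, 0.1807, 0.0777]
tool_rot: [1.121, 2.935, 0.003]
wrist_force: [-0.7, 4.0, 1.4]
width: 0.0153
```

```bash
python3 -c "
from plan import *
show()"
```

```text
6.65 [0.5228 0.1807 0.0777] h 138.2 j [-0.1   0.61 -0.48  1.93  0.42  0.7   0.01] F [-0.7  4.   1.4] T [0.81 0.16 0.35] w 0.0153
```

Call:
{"method": "apply_moves", "body": {"slide": [[0,0,0],[0,0,0]], "yaw": [3,3]}}

```text
clock: 6.85
tool_pos: [0.5228, 0.1807, 0.0777]
tool_rot: [1.273, 2.872, 0.003]
wrist_force: [0.8, 4.2, 1.0]
width: 0.0153
```

```bash
python3 -c "
from plan import *
show()"
```

```text
6.85 [0.5228 0.1807 0.0777] h 132.2 j [-0.12  0.61 -0.45  1.93  0.4   0.69 -0.08] F [0.8 4.2 1. ] T [0.78 0.08 0.33] w 0.0153
```

Call:
{"method": "apply_moves", "body": {"slide": [[0,0,0],[0,0,0]], "yaw": [3,3]}}

```text
clock: 7.05
tool_pos: [0.5229, 0.1808, 0.0777]
tool_rot: [1.421, 2.801, 0.004]
wrist_force: [1.2, 4.5, 1.1]
width: 0.0151
```

```bash
python3 -c "
from plan import *
show()"
```

```text
7.05 [0.5229 0.1808 0.0777] h 126.2 j [-0.14  0.61 -0.42  1.93  0.37  0.68 -0.16] F [1.2 4.5 1.1] T [0.95 0.08 0.39] w 0.0151
```

Call:
{"method": "apply_moves", "body": {"slide": [[0,0,0],[0,0,0]], "yaw": [3,3]}}

```text
clock: 7.25
tool_pos: [0.5229, 0.1808, 0.0777]
tool_rot: [1.566, 2.723, 0.004]
wrist_force: [0.4, 4.2, 0.7]
width: 0.0151
```

```bash
python3 -c "
from plan import *
show()"
```

```text
7.25 [0.5229 0.1808 0.0777] h 120.2 j [-0.16  0.6  -0.39  1.93  0.35  0.67 -0.24] F [0.4 4.2 0.7] T [0.88 0.   0.35] w 0.0151
```

Call:
{"method": "apply_moves", "body": {"slide": [[0,0,0],[0,0,0]], "yaw": [3,3]}}

```text
clock: 7.45
tool_pos: [0.523, 0.1808, 0.0777]
tool_rot: [1.706, 2.638, 0.004]
wrist_force: [1.6, 4.7, 0.9]
width: 0.0151
```

```bash
python3 -c "
from plan import *
show()"
```

```text
7.45 [0.523  0.1808 0.0777] h 114.2 j [-0.18  0.6  -0.36  1.93  0.32  0.67 -0.32] F [1.6 4.7 0.9] T [0.91 0.02 0.35] w 0.0151
```

Call:
{"method": "apply_moves", "body": {"slide": [[0,0,0],[0,0,0]], "yaw": [3,3]}}

```text
clock: 7.65
tool_pos: [0.523, 0.1809, 0.0777]
tool_rot: [-1.842, -2.545, -0.004]
wrist_force: [0.6, 4.4, 0.7]
width: 0.0152
```

```bash
python3 -c "
from plan import *
show()"
```

```text
7.65 [0.523  0.1809 0.0777] h 108.2 j [-0.2   0.6  -0.33  1.93  0.3   0.66 -0.39] F [0.6 4.4 0.7] T [ 0.99 -0.04  0.19] w 0.0152
```

Call:
{"method": "apply_moves", "body": {"slide": [[0,0,0],[0,0,0]], "yaw": [3,3]}}

```text
clock: 7.85
tool_pos: [0.5231, 0.1809, 0.0777]
tool_rot: [-1.973, -2.444, -0.004]
wrist_force: [0.5, 5.0, 0.2]
width: 0.0151
```

```bash
python3 -c "
from plan import *
show()"
```

```text
7.85 [0.5231 0.1809 0.0777] h 102.2 j [-0.22  0.59 -0.3   1.93  0.27  0.65 -0.47] F [0.5 5.  0.2] T [ 1.   -0.02  0.15] w 0.0151
```

Call:
{"method": "apply_moves", "body": {"slide": [[0,0,0],[0,0,0]], "yaw": [3,3]}}

```text
clock: 8.05
tool_pos: [0.5231, 0.1808, 0.0776]
tool_rot: [-2.098, -2.338, -0.004]
wrist_force: [1.3, 6.0, -1.2]
width: 0.0151
```

```bash
python3 -c "
from plan import *
show()"
```

```text
8.05 [0.5231 0.1808 0.0776] h 96.2 j [-0.24  0.59 -0.27  1.93  0.24  0.65 -0.55] F [ 1.3  6.  -1.2] T [ 1.03 -0.18  0.22] w 0.0151
```

Call:
{"method": "apply_moves", "body": {"slide": [[0,0,0],[0,0,0]], "yaw": [3,3]}}

```text
clock: 8.25
tool_pos: [0.5233, 0.1809, 0.0777]
tool_rot: [-2.217, -2.225, -0.005]
wrist_force: [2.0, 4.9, -0.4]
width: 0.0154
```

```bash
python3 -c "
from plan import *
show()"
```

```text
8.25 [0.5233 0.1809 0.0777] h 90.2 j [-0.26  0.59 -0.24  1.93  0.22  0.64 -0.63] F [ 2.   4.9 -0.4] T [ 0.99 -0.22  0.49] w 0.0154
```

Call:
{"method": "apply_moves", "body": {"slide": [[0,0,0],[0,0,0]], "yaw": [3,3]}}

```text
clock: 8.45
tool_pos: [0.5234, 0.1809, 0.0777]
tool_rot: [-2.33, -2.107, -0.005]
wrist_force: [2.6, 3.9, -0.8]
width: 0.0149
```

```bash
python3 -c "
from plan import *
show()"
```

```text
8.45 [0.5234 0.1809 0.0777] h 84.2 j [-0.28  0.59 -0.21  1.93  0.19  0.64 -0.71] F [ 2.6  3.9 -0.8] T [ 1.03 -0.34  0.69] w 0.0149
```

Call:
{"method": "apply_moves", "body": {"slide": [[0,0,0],[0,0,0],[0,0,0],[0,0,0],[0,0,0]], "yaw": [-5,-5,-5,3,2.5]}}

```text
clock: 8.95
tool_pos: [0.5233, 0.1806, 0.0776]
tool_rot: [-2.149, -2.291, -0.004]
wrist_force: [2.0, 5.9, -1.2]
width: 0.0152
```

```bash
python3 -c "
from plan import *
show()"
```

```text
8.95 [0.5233 0.1806 0.0776] h 93.7 j [-0.25  0.59 -0.26  1.93  0.23  0.65 -0.58] F [ 2.   5.9 -1.2] T [ 0.98 -0.22  0.25] w 0.0152
```

Call:
{"method": "apply_moves", "body": {"slide": [[0,0,0.2],[0,0,0.2],[0,0,0.1]], "yaw": [0,0,0]}}

```text
clock: 9.25
tool_pos: [0.5232, 0.1806, 0.0728]
tool_rot: [2.146, 2.294, 0.004]
wrist_force: [1.0, 5.2, 5.2]
width: 0.0153
```

```bash
python3 -c "
from plan import *
show()"
```

```text
9.25 [0.5232 0.1806 0.0728] h 93.8 j [-0.25  0.6  -0.25  1.94  0.24  0.64 -0.59] F [1.  5.2 5.2] T [ 1.14  0.   -0.09] w 0.0153
```

Call:
{"method": "apply_moves", "body": {"slide": [[0,0,0.2],[0,0,0.1],[0,0,0.1],[0,0,0]], "yaw": [0,0,0,0]}}

```text
clock: 9.65
tool_pos: [0.5233, 0.1807, 0.0695]
tool_rot: [2.146, 2.294, 0.005]
wrist_force: [-1.8, 3.8, 13.1]
width: 0.0149
```

```bash
python3 -c "
from plan import *
show()"
```

```text
9.65 [0.5233 0.1807 0.0695] h 93.8 j [-0.25  0.6  -0.25  1.94  0.24  0.63 -0.59] F [-1.8  3.8 13.1] T [ 0.98  0.56 -0.08] w 0.0149
```

Call:
{"method": "apply_moves", "body": {"slide": [[0,0,0.1],[0,0,0.1],[0,0,0]], "yaw": [0,0,0]}}

```text
clock: 9.95
tool_pos: [0.5235, 0.1808, 0.0692]
tool_rot: [2.145, 2.293, 0.006]
wrist_force: [-6.7, 2.0, 35.5]
width: 0.0154
```

Call:
{"method": "apply_moves", "body": {"slide": [[0,0,-0.1],[0,0,0],[0,0,0],[0,0,0],[0,0,0],[0,0,0]], "yaw": [0,0,0,0,0,0], "gripper": 8.5}}

```text
clock: 10.55
tool_pos: [0.5224, 0.1791, 0.067]
tool_rot: [-2.148, -2.292, 0.001]
wrist_force: [-0.8, 0.1, 0.4]
width: 0.0848
```

Call:
{"method": "apply_moves", "body": {"slide": [[0,0,-1],[0,0,-3],[0,0,-4],[0,0,-4],[0,0,-2],[0,0,0]], "yaw": [0,0,0,0,0,0]}}

```text
clock: 11.15
tool_pos: [0.524, 0.18, 0.2112]
tool_rot: [2.146, 2.29, 0.009]
wrist_force: [0.7, 0.9, 0.5]
width: 0.0851
```

Run:
```python
from plan import *
show()
W=arm.get_image("wrist");save(W,"w2.png",s=1)
s,p,h,R=st()
v=[.52,-.1,.22]
h1=rows(p,h,v,h,8);rows(v,h1,[.53,-.26,.21],h,4)
```

```text
11.15 [0.524  0.18   0.2112] h 93.7 j [-0.2   0.42 -0.31  1.79  0.15  0.95 -0.51] F [0.7 0.9 0.5] T [0.01 0.01 0.01] w 0.0851
[[-3.48, -0.27, -0.14], [-3.48, -0.27, -0.14], [-3.48, -0.27, -0.14], [-3.48, -0.27, -0.14], [-3.48, -0.27, -0.14], [-3.48, -0.27, -0.14], [-3.48, -0.27, -0.14], [-3.48, -0.27, -0.14]]
[np.float64(-0.0), np.float64(-0.0), np.float64(-0.0), np.float64(-0.0), np.float64(-0.0), np.float64(-0.0), np.float64(-0.0), np.float64(-0.0)]
[[-4.01, -0.01, 0.25], [-4.01, -0.01, 0.25], [-4.01, -0.01, 0.25], [-4.01, -0.01, 0.25]]
[np.float64(-0.0), np.float64(-0.0), np.float64(-0.0), np.float64(-0.0)]
```

View pics/w2.png

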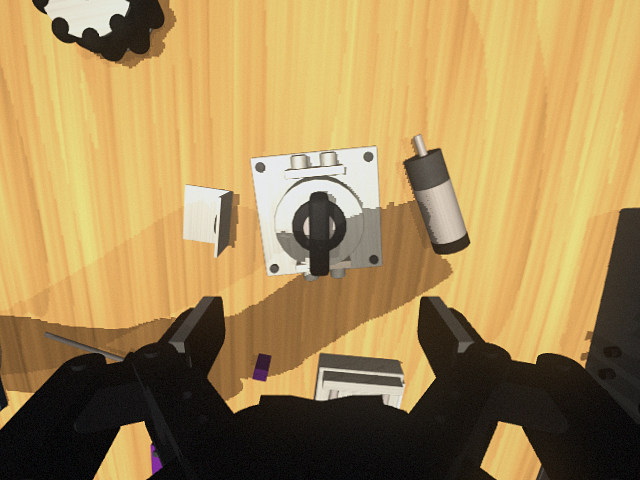

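Call:
{"method": "apply_moves", "body": {"slide": [[-4,0,0],[-4,0,0],[-4,0,0],[-4,0,0],[-4,0,0],[-4,0,0]], "yaw": [0,0,0,0,0,0], "gripper": 5}}

```text
clock: 11.8
tool_pos: [0.5372, -0.0619, 0.2062]
tool_rot: [-2.147, -2.292, 0.002]
wrist_force: [1.1, 0.4, 0.8]
width: 0.0499
```

Call:
{"method": "apply_moves", "body": {"slide": [[-4,0,0],[-4,0,0],[-4,0,0],[-4,0,0],[-4,0,0],[-4,0.2,0],[0,0,0],[0,0,0]], "yaw": [0,0,0,0,0,0,0,0]}}

```text
clock: 12.6
tool_pos: [0.5547, -0.3002, 0.2057]
tool_rot: [-2.149, -2.288, 0.001]
wrist_force: [-0.2, 1.1, -0.0]
width: 0.05
```

Run:
```python
from plan import *
show()
W=arm.get_image("wrist");save(W,"w3.png",s=1)
T=arm.get_image("top");S=arm.get_image("scene")
Z=dict(stage=0,wheel_center=.06,crank_center=.087,pointer=.035,mark=.03)
for n,P in (("W",W),("T",T),("S",S)):
    for q,z in Z.items():
        for r in arm.mark_of(P,q):
            if r["p"]>.2: print(n,q,round(r["p"],2),np.round(r["pixel"],1),np.round(at(P,r["pixel"],z),4))
```

```text
12.6 [ 0.5547 -0.3002  0.2057] h 93.6 j [ 0.56  0.54 -0.23  1.59  0.13  1.03  0.36] F [-0.2  1.1 -0. ] T [0.02 0.   0.03] w 0.05
W stage 0.76 [353.8  69.7] [ 0.577  -0.1593  0.    ]
W wheel_center 0.77 [340.6 189.3] [ 0.5694 -0.2664  0.06  ]
W crank_center 0.84 [323.1 236.1] [ 0.5564 -0.3016  0.087 ]
W pointer 0.59 [437.4  24.4] [ 0.6412 -0.1264  0.035 ]
T stage 0.96 [402.9 222. ] [ 0.5723 -0.1574  0.    ]
T wheel_center 0.81 [471.1 214.8] [ 0.5768 -0.2672  0.06  ]
T crank_center 0.76 [496.2 225.9] [ 0.554  -0.3007  0.087 ]
T crank_center 0.74 [215.1 245.1] [0.5288 0.1746 0.087 ]
T pointer 0.73 [387.3 184.1] [ 0.6377 -0.1243  0.035 ]
T mark 0.49 [324.8 280.3] [ 0.4664 -0.0085  0.03  ]
T mark 0.39 [364.2 183.6] [ 0.64  -0.083  0.03 ]
T mark 0.34 [470.9 215.6] [ 0.5791 -0.2774  0.03  ]
S wheel_center 0.84 [155.6 229.2] [ 0.5757 -0.2634  0.06  ]
S crank_center 0.91 [136.7 208.4] [ 0.5626 -0.2947  0.087 ]
S crank_center 0.73 [245.1 307. ] [ 0.665 -0.068  0.087]
S pointer 0.76 [221.8 294.4] [ 0.639  -0.1247  0.035 ]
S mark 0.54 [245.4 308.1] [ 0.6472 -0.0827  0.03  ]
S mark 0.53 [326.1 227.1] [ 0.4692 -0.0086  0.03  ]
```

View pics/w3.png

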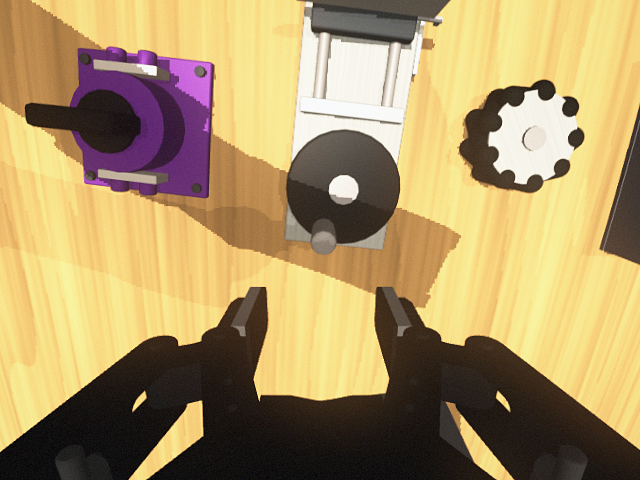

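Call:
{"method": "apply_moves", "body": {"slide": [[-0.1,0.2,3],[0,0,4],[0,0,4],[0,0,1.5],[0,0,0.8],[0,0,0]], "yaw": [0,0,0,0,0,0]}}

```text
clock: 14.1
tool_pos: [0.5575, -0.3004, 0.0736]
tool_rot: [-2.147, -2.291, 0.001]
wrist_force: [-0.0, -0.7, -0.1]
width: 0.05
```

```bash
python3 -c "
from plan import *
show()
W=arm.get_image('wrist')
for r in arm.mark_of(W,'crank_center')[:2]:print(r,at(W,r['pixel'],.087))
for r in arm.mark_of(W,'wheel_center')[:2]:print(r,at(W,r['pixel'],.06))
"
```

```text
14.1 [ 0.5575 -0.3004  0.0736] h 93.7 j [ 0.54  0.68 -0.2   1.72  0.18  0.76  0.32] F [-0.  -0.7 -0.1] T [-0.05  0.01  0.01] w 0.05
{'pixel': [315.5, 315.2], 'p': 0.68} [ 0.55519274 -0.30090063  0.087     ]
{'pixel': [353.5, 223.1], 'p': 0.67} [ 0.5707838  -0.26568599  0.06      ]
```

Call:
{"method": "apply_moves", "body": {"slide": [[0,0,0.3],[0,0,0],[0,0,0],[0,0,0],[0,0,0]], "yaw": [0,0,0,0,0], "gripper": 0, "squeeze": 40}}

```text
clock: 14.75
tool_pos: [0.5578, -0.3007, 0.0718]
tool_rot: [2.148, 2.292, -0.0]
wrist_force: [-2.0, 0.5, 6.2]
width: 0.0188
```

```bash
cat > circ.py <<'E'
from plan import *
C=np.array([.571,-.266])
def circ(n,step,a0=None,r=.038):
    s,p,h,R=st()
    a=np.arctan2(*(p[:2]-C)[::-1]) if a0 is None else a0
    print("ang",np.degrees(a),"r",np.linalg.norm(p[:2]-C))
    H=np.radians(h);S=[];q=C+r*np.array([np.cos(a),np.sin(a)])
    if a0 is None: q=p[:2]
    for i in range(1,n+1):
        b=a-np.radians(step)*i;w=C+r*np.array([np.cos(b),np.sin(b)])
        d=(w-q)*100
        v=np.round([np.cos(H)*d[0]+np.sin(H)*d[1],np.sin(H)*d[0]-np.cos(H)*d[1]],2)
        q=q+(np.array([[np.cos(H),np.sin(H)],[np.sin(H),-np.cos(H)]]).T@v)/100
        S.append([float(v[0]),float(v[1]),0])
    for k in range(0,n,8):print(S[k:k+8])
E
python3 -c "
from circ import *
show();circ(24,15)"
```

```text
14.75 [ 0.5578 -0.3007  0.0718] h 93.7 j [ 0.54  0.68 -0.2   1.72  0.18  0.75  0.32] F [-2.   0.5  6.2] T [-0.01  0.46  0.01] w 0.0188
ang -110.79343736022395 r 0.037161565295243094
[[0.45, -0.88, 0], [0.72, -0.67, 0], [0.88, -0.47, 0], [0.97, -0.22, 0], [0.99, 0.03, 0], [0.95, 0.29, 0], [0.84, 0.53, 0], [0.68, 0.72, 0]]
[[0.46, 0.88, 0], [0.22, 0.97, 0], [-0.03, 0.99, 0], [-0.29, 0.95, 0], [-0.53, 0.84, 0], [-0.72, 0.68, 0], [-0.88, 0.46, 0], [-0.96, 0.22, 0]]
[[-1.0, -0.03, 0], [-0.94, -0.29, 0], [-0.85, -0.53, 0], [-0.67, -0.72, 0], [-0.47, -0.88, 0], [-0.22, -0.96, 0], [0.03, -1.0, 0], [0.29, -0.94, 0]]
```

Call:
{"method": "apply_moves", "body": {"slide": [[0.5,-0.9,0],[0.7,-0.7,0],[0.9,-0.5,0],[0.95,-0.2,0],[1.0,0.05,0],[0.95,0.3,0],[0.85,0.5,0],[0.7,0.7,0]], "yaw": [0,0,0,0,0,0,0,0]}}

```text
clock: 15.55
tool_pos: [0.5462, -0.2364, 0.0718]
tool_rot: [2.147, 2.29, -0.001]
wrist_force: [3.9, -8.8, 2.9]
width: 0.0193
```

```bash
python3 -c "
from circ import *
show();circ(24,15)"
```

```text
15.55 [ 0.5462 -0.2364  0.0718] h 93.7 j [ 0.45  0.64 -0.19  1.83  0.18  0.69  0.22] F [ 3.9 -8.8  2.9] T [-1.8  -0.84  0.02] w 0.0193
ang 129.99642445582808 r 0.03866103464916654
[[0.42, 0.91, 0], [0.24, 0.96, 0], [-0.02, 0.99, 0], [-0.28, 0.96, 0], [-0.51, 0.84, 0], [-0.71, 0.69, 0], [-0.87, 0.48, 0], [-0.97, 0.24, 0]]
[[-0.99, -0.02, 0], [-0.95, -0.28, 0], [-0.85, -0.51, 0], [-0.69, -0.72, 0], [-0.48, -0.87, 0], [-0.23, -0.96, 0], [0.02, -0.99, 0], [0.27, -0.96, 0]]
[[0.52, -0.85, 0], [0.71, -0.68, 0], [0.87, -0.48, 0], [0.97, -0.24, 0], [0.99, 0.02, 0], [0.95, 0.28, 0], [0.85, 0.51, 0], [0.69, 0.72, 0]]
```

Call:
{"method": "apply_moves", "body": {"slide": [[0.35,0.95,0],[0.2,0.95,0],[0,1.0,0],[-0.3,0.95,0],[-0.5,0.85,0],[-0.7,0.7,0],[-0.85,0.5,0],[-0.95,0.25,0]], "yaw": [0,0,0,0,0,0,0,0]}}

```text
clock: 16.35
tool_pos: [0.6087, -0.2576, 0.0718]
tool_rot: [-2.145, -2.293, 0.0]
wrist_force: [-4.1, 2.6, 11.1]
width: 0.019
```

Call:
{"method": "apply_moves", "body": {"slide": [[-1.0,0,0],[-0.95,-0.3,0],[-0.85,-0.5,0],[-0.7,-0.7,0],[-0.5,-0.85,0],[-0.25,-0.95,0],[0,-1.0,0],[0.25,-0.95,0]], "yaw": [0,0,0,0,0,0,0,0]}}

```text
clock: 17.15
tool_pos: [0.5595, -0.3015, 0.0718]
tool_rot: [2.147, 2.292, 0.002]
wrist_force: [3.3, 1.3, 6.3]
width: 0.0191
```

```bash
python3 -c "
from circ import *
show();circ(16,12)"
```

```text
17.15 [ 0.5595 -0.3015  0.0718] h 93.7 j [ 0.54  0.69 -0.2   1.72  0.18  0.76  0.32] F [3.3 1.3 6.3] T [ 0.49 -0.74 -0.01] w 0.0191
ang -107.99626000307207 r 0.037344093410576436
[[0.31, -0.73, 0], [0.51, -0.61, 0], [0.62, -0.49, 0], [0.71, -0.35, 0], [0.77, -0.2, 0], [0.8, -0.03, 0], [0.78, 0.14, 0], [0.74, 0.29, 0]]
[[0.66, 0.44, 0], [0.55, 0.57, 0], [0.43, 0.67, 0], [0.27, 0.75, 0], [0.12, 0.78, 0], [-0.06, 0.8, 0], [-0.21, 0.76, 0], [-0.37, 0.7, 0]]
```

Run:
```python
from plan import *
u=np.array([.031,.9995]) # stage y
T=arm.get_image("top");S=arm.get_image("scene")
for n,P in (("T",T),("S",S)):
    for q,z in (("pointer",.035),("mark",.03)):
        for r in arm.mark_of(P,q):
            X=at(P,r["pixel"],z)
            if r["p"]>.15: print(n,q,round(r["p"],2),np.round(r["pixel"],1),np.round(X,4),"s",round(float(X[:2]@u),4))
a=cv2.resize(T["img"][160:240,340:420],None,fx=5,fy=5,interpolation=cv2.INTER_CUBIC)
b=cv2.resize(S["img"][260:340,205:285],None,fx=5,fy=5,interpolation=cv2.INTER_CUBIC)
cv2.imwrite("pics/pm1.png",np.hstack([a,b])[...,::-1])
```

```text
T pointer 0.97 [367.7 182.9] [ 0.6403 -0.0888  0.035 ] s -0.0689
T mark 0.45 [324.3 280.5] [ 0.4661 -0.0076  0.03  ] s 0.0068
T mark 0.39 [364.2 182.3] [ 0.6424 -0.0831  0.03  ] s -0.0631
S pointer 0.98 [238.8 300.8] [ 0.6408 -0.0955  0.035 ] s -0.0756
S mark 0.76 [245.7 306.9] [ 0.6452 -0.083   0.03  ] s -0.063
S mark 0.47 [324.9 228.5] [ 0.4725 -0.0097  0.03  ] s 0.0049
```

View pics/pm1.png

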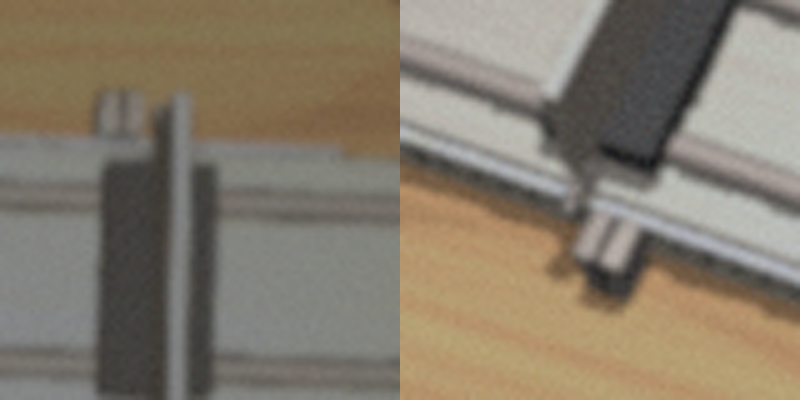

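Call:
{"method": "apply_moves", "body": {"slide": [[0.35,-0.75,0],[0.5,-0.6,0],[0.6,-0.5,0],[0.7,-0.35,0],[0.75,-0.2,0],[0.8,0,0],[0.8,0.15,0],[0.75,0.3,0]], "yaw": [0,0,0,0,0,0,0,0]}}

```text
clock: 18.25
tool_pos: [0.5358, -0.2514, 0.0718]
tool_rot: [2.148, 2.291, -0.002]
wrist_force: [0.3, -3.7, 7.7]
width: 0.0191
```

Call:
{"method": "apply_moves", "body": {"slide": [[0.65,0.45,0],[0.55,0.55,0],[0.4,0.65,0],[0.25,0.75,0],[0,0,0],[0,0,0]], "yaw": [0,0,0,0,0,0]}}

```text
clock: 18.85
tool_pos: [0.5592, -0.2293, 0.0718]
tool_rot: [-2.146, -2.293, -0.001]
wrist_force: [0.7, 3.8, 10.5]
width: 0.0191
```

Run:
```python
from circ import *
show();circ(1,3)
u=np.array([.031,.9995])
T=arm.get_image("top");S=arm.get_image("scene")
for n,P in (("T",T),("S",S)):
    for q,z in (("pointer",.035),("mark",.03)):
        for r in arm.mark_of(P,q):
            X=at(P,r["pixel"],z)
            if r["p"]>.15: print(n,q,round(r["p"],2),np.round(r["pixel"],1),np.round(X,4),"s",round(float(X[:2]@u),4))
```

```text
18.85 [ 0.5592 -0.2293  0.0718] h 93.8 j [ 0.43  0.65 -0.19  1.8   0.18  0.71  0.21] F [ 0.7  3.8 10.5] T [ 0.8  -0.26 -0.04] w 0.0191
ang 107.858809099043 r 0.03851234499302659
[[-0.01, 0.21, 0]]
T pointer 0.65 [362.5 183.2] [ 0.6398 -0.0794  0.035 ] s -0.0595
T mark 0.46 [324.1 279.7] [ 0.4675 -0.0073  0.03  ] s 0.0072
T mark 0.44 [366.3 179.1] [ 0.6483 -0.087   0.03  ] s -0.0669
S pointer 0.79 [244.7 305.3] [ 0.6449 -0.0841  0.035 ] s -0.064
S mark 0.68 [247.7 306.9] [ 0.6443 -0.0801  0.03  ] s -0.0601
S mark 0.47 [325.8 229.4] [ 0.4737 -0.0077  0.03  ] s 0.007
S mark 0.17 [244.4 304.1] [ 0.6415 -0.0867  0.03  ] s -0.0668
```

Call:
{"method": "apply_moves", "body": {"slide": [[0,0,0],[0,0,0],[0,0,0],[0,0,0]], "yaw": [0,0,0,0], "gripper": 5}}

```text
clock: 19.55
tool_pos: [0.5587, -0.2312, 0.0709]
tool_rot: [-2.148, -2.291, 0.001]
wrist_force: [-0.0, -0.2, 1.1]
width: 0.0501
```

Call:
{"method": "apply_moves", "body": {"slide": [[0,0,-2],[0,0,-4],[0,0,-4],[0,0,-4],[3.5,2.3,0],[3.5,2.3,0],[3.5,2.3,0],[3.5,2.4,0]], "yaw": [0,0,0,0,0,0,0,0]}}

```text
clock: 20.35
tool_pos: [0.6432, -0.0844, 0.2113]
tool_rot: [-2.149, -2.291, 0.001]
wrist_force: [0.7, -0.4, 0.7]
width: 0.0503
```

Call:
{"method": "apply_moves", "body": {"slide": [[0,0,0],[0,0,0],[0,0,0]], "yaw": [0,0,0]}}

```text
clock: 20.65
tool_pos: [0.6424, -0.0868, 0.211]
tool_rot: [-2.149, -2.291, 0.002]
wrist_force: [0.3, -0.5, 0.9]
width: 0.0501
```

Run:
```python
from circ import *
show()
u=np.array([.031,.9995])
for n in("wrist","wrist","scene"):
    P=arm.get_image(n)
    for q,z in (("pointer",.035),("mark",.03),("crank_center",.087),("wheel_center",.06)):
        for r in arm.mark_of(P,q):
            X=at(P,r["pixel"],z)
            if r["p"]>.15: print(n,q,round(r["p"],2),np.round(r["pixel"],1),np.round(X,4),"s",round(float(X[:2]@u),4))
    if n=="wrist":
        W=P
c=proj(W,[.643,-.082,.03])[0].astype(int);print(c)
x=np.clip(c[0]-60,0,520);y=np.clip(c[1]-50,0,380)
print(x,y);save(W,"w4.png",(x,y,x+120,y+100),6)
```

```text
20.65 [ 0.6424 -0.0868  0.211 ] h 93.7 j [ 0.2   0.56 -0.23  1.54  0.14  1.07  0.  ] F [ 0.3 -0.5  0.9] T [-0.03 -0.05  0.02] w 0.0501
wrist pointer 0.98 [321.1 218. ] [ 0.6425 -0.0862  0.035 ] s -0.0662
wrist mark 0.76 [321.1 215.1] [ 0.6424 -0.0844  0.03  ] s -0.0644
wrist mark 0.64 [137.9 124.7] [ 0.4668 -0.0094  0.03  ] s 0.0051
wrist wheel_center 0.76 [244.8 381.5] [ 0.573  -0.2615  0.06  ] s -0.2436
wrist pointer 0.62 [320.3 212.9] [ 0.6419 -0.081   0.035 ] s -0.061
wrist mark 0.93 [136.5 126.3] [ 0.4658 -0.0105  0.03  ] s 0.004
wrist mark 0.75 [318.6 213.7] [ 0.6403 -0.0829  0.03  ] s -0.063
wrist wheel_center 0.8 [244. 385.] [ 0.5725 -0.266   0.06  ] s -0.2481
scene pointer 0.77 [245.7 304.1] [ 0.6426 -0.0834  0.035 ] s -0.0634
scene mark 0.59 [326.7 228.7] [ 0.4719 -0.0067  0.03  ] s 0.0079
scene mark 0.49 [247.5 306.8] [ 0.6442 -0.0804  0.03  ] s -0.0604
scene crank_center 0.61 [174.2 218.5] [ 0.5615 -0.23    0.087 ] s -0.2125
scene wheel_center 0.9 [154.2 228.1] [ 0.5745 -0.2665  0.06  ] s -0.2485
[321 212]
261 162
```

View pics/w4.png

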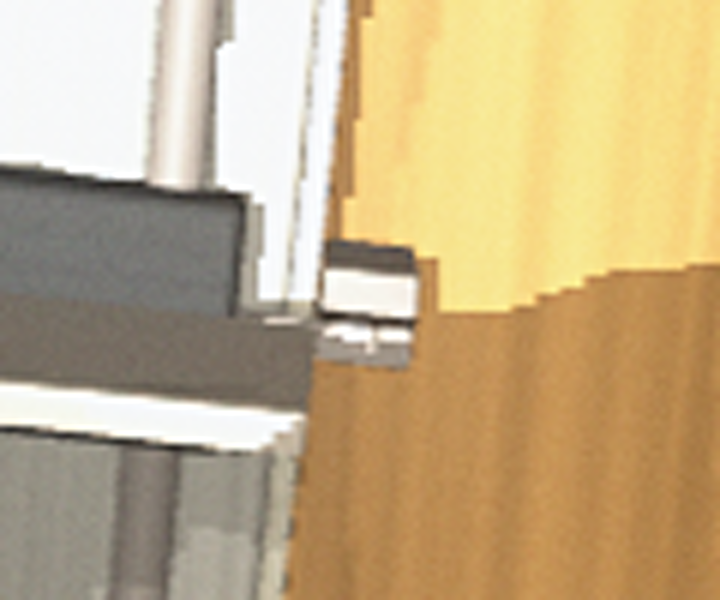

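Run:
```python
from circ import *
W=arm.get_image("wrist");c=ray(W,[320,240])[0];s,p,h,R=st();print(c,p,R.T@(c-p), np.array(W["R"])[2])
```

```text
[ 0.638223   -0.01570099  0.35224142] [ 0.64300093 -0.08542603  0.21131635] [ 0.06989255 -0.00022406 -0.14092291] [ 0.01927145 -0.28036713 -0.95969937]
```

Call:
{"method": "apply_moves", "body": {"slide": [[-2.2,0,1],[-2.2,0,1],[-2.2,0,1],[0,0,1.0],[0,0,0],[0,0,0],[0,0,0]], "yaw": [0,0,0,0,0,0,0]}}

```text
clock: 22.15
tool_pos: [0.6477, -0.15, 0.172]
tool_rot: [2.146, 2.294, 0.002]
wrist_force: [-0.2, -0.5, -0.3]
width: 0.0498
```

Run:
```python
from circ import *
show()
u=np.array([.031,.9995])
for k in range(3):
    W=arm.get_image("wrist")
    for q,z in (("pointer",.035),("mark",.03)):
        for r in arm.mark_of(W,q):
            X=at(W,r["pixel"],z)
            if r["p"]>.3: print(q,round(r["p"],2),np.round(r["pixel"],1),np.round(X,4),"s",round(float(X[:2]@u),4))
c=proj(W,[.643,-.082,.03])[0].astype(int);print(c,ray(W,[320,240])[0])
x=np.clip(c[0]-40,0,520);y=np.clip(c[1]-30,0,420)
print(x,y);save(W,"w5.png",(x,y,x+80,y+60),10)
```

```text
22.15 [ 0.6477 -0.15    0.172 ] h 93.8 j [ 0.29  0.61 -0.22  1.54  0.15  1.    0.09] F [-0.2 -0.5 -0.3] T [ 0.04 -0.04  0.  ] w 0.0498
pointer 0.56 [318.8 146.1] [ 0.6417 -0.0817  0.035 ] s -0.0618
mark 0.56 [101.8  38.8] [ 0.4684 -0.0108  0.03  ] s 0.0037
mark 0.52 [321.8 144.9] [ 0.6441 -0.0806  0.03  ] s -0.0606
pointer 0.66 [317.1 148.5] [ 0.6404 -0.0844  0.035 ] s -0.0645
mark 0.67 [102.2  34.7] [ 0.469  -0.0085  0.03  ] s 0.006
pointer 0.75 [320.4 146. ] [ 0.6427 -0.0827  0.035 ] s -0.0628
mark 0.78 [102.7  36.5] [ 0.4693 -0.0102  0.03  ] s 0.0043
mark 0.75 [319.9 148.5] [ 0.6424 -0.0848  0.03  ] s -0.0648
[320 145] [ 0.64254891 -0.08133771  0.31254536]
280 115
```

View pics/w5.png

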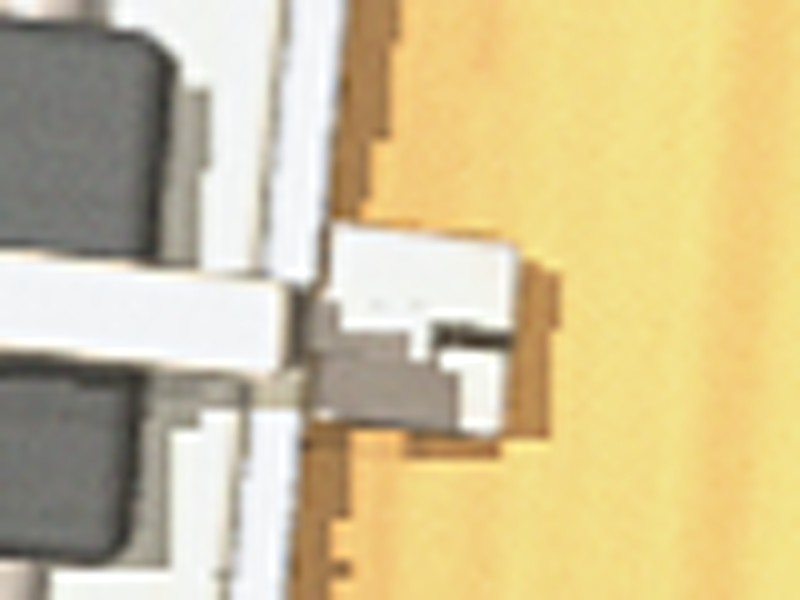

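Run:
```python
from circ import *
I=np.mean([arm.get_image("wrist")["img"].astype(float) for _ in range(6)],0)[130:165,300:345,::-1]
g=cv2.resize(I,None,fx=16,fy=16,interpolation=cv2.INTER_LINEAR)
a=np.clip((g-200)/55,0,1)**2*255
cv2.imwrite("pics/w6.png",a.astype(np.uint8))
print(I.mean(2)[4:30,10:34].astype(int))
```

```text
[[245 250 197 109 126 128 120 177 192 191 189 190 191 191 191 190 194 195
  196 195 195 197 197 199]
 [245 242 173 109 125 124 120 177 194 190 189 189 190 190 190 191 194 195
  196 195 194 196 198 199]
 [246 239 157  95 107 102 110 175 193 190 189 189 192 191 190 192 193 196
  196 194 195 196 197 200]
 [246 239 164 178 216 217 207 201 191 175 159 154 163 166 169 184 192 197
  196 196 195 197 198 198]
 [246 229 139 195 243 246 243 243 241 240 237 234 227 218 211 201 190 177
  165 161 161 169 193 201]
 [247 227 130 208 245 244 244 244 244 244 244 244 244 242 241 240 238 236
  230 228 220 211 204 200]
 [248 209 111 217 245 244 243 243 242 242 242 243 243 243 243 242 241 240
  240 240 242 220 185 196]
 [251 206 107 224 246 243 243 242 242 242 242 242 242 243 242 241 241 240
  239 238 242 214 154 149]
 [251 208 117 227 245 242 243 242 243 242 242 242 242 242 242 242 241 240
  240 239 243 206 144 134]
 [145 122 122 230 245 242 242 242 243 242 242 242 242 242 242 241 242 241
  240 241 244 193 137 137]
 [ 86 148 197 239 245 240 240 242 242 242 242 242 242 242 242 242 242 242
  241 241 245 18
[... 826 characters left out ...]
05 137 150 150 149 150 151 149 151 149 150 150 147 144 137 229 242
  241 244 185 129 137 138]
 [138 109 140 149 147 148 150 151 149 149 149 150 149 150 147 138 227 241
  241 243 177 128 136 136]
 [117 118 144 153 152 151 150 151 150 150 150 151 150 149 148 141 227 240
  240 240 171 126 136 138]
 [169 104 131 159 139 126 132 136 142 148 153 154 157 153 151 144 230 242
  240 234 161 125 137 138]
 [169 105 111 113 110 104  97  91  91  94  99 107 118 124 131 128 218 242
  246 238 159 125 136 137]
 [131  99 112 110 108 109 167 185 183 180 138 116 115 115 105 106 114 117
  129 127 128 132 134 132]
 [113 102 111 108 110 107 166 182 178 178 140 117 126 134 134 132 130 129
  128 128 129 189 205 205]]
```

View pics/w6.png

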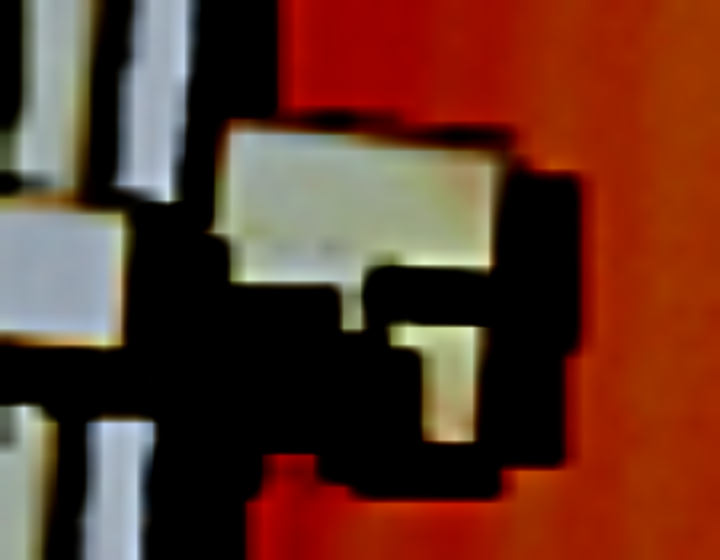

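Run:
```python
from circ import *
T=arm.get_image("top");S=arm.get_image("scene");A=np.zeros((3,3));b=np.zeros(3)
for P in(T,S):
    c=[r["pixel"] for r in arm.mark_of(P,"knob_center") if abs(at(P,r["pixel"],.085)[1]-.18)<.03][0]
    o,d=ray(P,c);d/=np.linalg.norm(d);M=np.eye(3)-np.outer(d,d);A+=M;b+=M@o
print("knob",np.linalg.solve(A,b));show()
print(arm.sign_off())
```

```text
knob [0.52458082 0.17897102 0.07969323]
23.1 [ 0.6473 -0.1514  0.1713] h 93.7 j [ 0.29  0.62 -0.22  1.54  0.15  1.    0.09] F [-0.6  0.6 -0.1] T [-0.01 -0.   -0.03] w 0.05
the job is handed in; nothing more can be done
None
```

I locked the sensor stand, set the target's pointer to the mark line, released the crank and handed the job in at 23.1 s of the 72 s allowed.

- **Wing knob (aluminium stand, not the purple one):** I turned it clockwise. The torque held at about 0.35 N m, dipped to about 0.15, then rose to 0.7. I placed the notch about 86° into the turn, backed up past it and came forward to it again. Pushed there, the knob went down 8.1 mm against about 5 N, then hit a hard stop at 35 N. A rough triangulation afterwards put its centre at 80 mm, where 84 mm was expected, so that agrees with it being down.
- **Handwheel:** I cranked it clockwise about 1.4 turns and let go. The mark was the bare steel clip; the purple one was left alone. A wrist-camera view from straight above the clip shows the pointer covering the line, about 0.3 mm off centre.
- **At hand-in:** the wrist force was about 1 N or less, and the arm was clear of everything.

Two readings disagreed:
- **Pointer offset:** the networks' single-shot pointer-minus-mark readings scattered from about −4 to +2 mm, apart from one larger top-camera reading. I relied on the overhead close-up instead.
- **Drag torque:** the steady torque was higher than the stated 0.2 N m. A small sideways offset of the gripper on the knob may explain it.

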